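# Clear the workbench with its power off

## Robot

A 6-joint arm with a two-finger parallel gripper is mounted at the origin on the work surface. World frame = base frame: x ahead of the robot, y to its left, z up, the work surface at z = 0. Lengths are in m, angles in rad, forces in N, time in s.
With the tool pointing down it reaches from about 0.375 to 0.9 m from the base axis. Payload 3.1 kg.
Tool frame: the origin (TCP) lies at the very end of the fingers, on their centre line; the grasp point (between the pads) lies 19 mm behind it (manip.tcp_to_grasp is the distance from the TCP to the grasp point, in m); z points along the fingers, y is the line along which they close (so a half turn about z gives the same grasp; the last joint's range is limited). The gripper opens to 85 mm and grips with 20 to 120 N. Pads are 22 mm wide; open, the fingers measure 114 mm over their backs; the gripper's body (76 mm by 85 mm) begins 54 mm behind the grasp point. The pads swing forward as they close: fully open they stand 13 mm farther back than shut.
Start: joints at [0.945, 0.527, 1.433, -0, 1.181, -0.178], TCP at [0.271, 0.563, 0.231] pointing down, gripper open.
Joint ranges: [-3.08, 3.08], [-0.75, 2.2], [0.22, 2.44], [-1.43, 4.57], [0, 2.65], [-2.85, 2.85]. Speed limits (rad/s): [2.79, 2.79, 3.14, 3.14, 3.14, 3.14].

## Interface

Orientations are given as a unit quaternion [x, y, z, w].
In Python, from station import manip gives the robot as it stands. The module is installed in compiled form; this text tells all that it offers.
- The arm moves only by the tool step_arm, never from a script. Its argument "commands" is one flat list of numbers, 6 for each row, row after row: the shift along the tool's x, y, z in m, then the turn, a rotation vector about the tool's x, y, z in degrees. A call has exactly 10 rows; each row is the pose to reach, as a shift and turn from the pose commanded when the call began, along the tool's axes at that moment; what a row does not reach only later rows make up. A row lasts 1/10 s, in which the tool goes at most 50 mm and 8.59 degrees, less where a joint would pass 70% of its speed; a pose out of reach is approached as far as the arm can. A call with a gripper value outside its range is refused whole. "jaw" is the opening in per cent of the stroke, from 0 (shut) to 100 (fully open), set as the call begins (left out, the last holds). The fingers move at their own pace and stop on an object; "grip_force" is the grip in N (left out, the last holds). Time passes only in rows, so rows that repeat a pose let the fingers close, or fill a call up. It gives the time, the measured TCP pose, the force, the opening and the grip force at its end, in the units of the state.
- manip.sense(): the state, without advancing time (a new reading comes with each control period).
- manip.snapshot(name): name is "side" or "top"; returns a dict with "pixels" (420x560x3 uint8, blue, green, red), "fx", "fy", "cx", "cy" (pixels), "R" (3x3) and "t" (3): a world point X has camera coordinates R X + t. Camera axes: x right, y down, z forward; pixel columns grow to the right and rows downward; lengths in m; the calibration is good to about 2 mm. A picture is of the moment at which its call begins. There is no depth.
- manip.sign_off(): hands the job in; it is judged then, once.
The state is a dict: "t": time; "q": joint angles; "qd": joint speeds; "tau": joint torques, N m; "tcp_pos": TCP position; "tool_rot": TCP orientation; "force": force on the tool from outside, world axes, zero at the start; "ft_torque": the same for the moment, N m; "finger_gap": opening from 0.0 (shut) to 1.0 (fully open); "gripper_force": force on a finger pad.
Only numpy, scipy, OpenCV 4.12 (cv2) and the standard library are available. Lean on these libraries where they do the work, as an engineer would, in place of code of your own. Each camera call takes 0.05 s, during which the arm holds its last target. There are 200 camera calls.

## Task

Cut the bench power by pressing the test button on the power box, so that its lever drops, and touch nothing that is to be cleared while the power is on. Then hang all the ear defenders astride the steel rail and put both sanding blocks flat, sole down, in the plywood tray. When all of them are put away, lift the lever fully back up to restore the power; leave the glue bottle and tape measure alone.

Things in the scene. Friction and masses are not known exactly. Their poses are not given: they have to be found in the camera images.
- ear1_pad (a point): Grey ear defenders (may be absent), 240 g: rigid arch standing on two cups, 150 long (x), 56 deep, 154 mm tall. Point: centre of the black crown pad (40 along x, 30 across, 38 high), 135 above the cups' bottom. Band 24 wide, 8 thick, falls 33 degrees each way from the middle to the cups; its peaked underside is 16 mm below the point. Inside 90 wide, 119 deep. z up; same either way round.
- ear2_pad (a point): Grey ear defenders (may be absent), 240 g: rigid arch standing on two cups, 150 long (x), 56 deep, 154 mm tall. Point: centre of the black crown pad (40 along x, 30 across, 38 high), 135 above the cups' bottom. Band 24 wide, 8 thick, falls 33 degrees each way from the middle to the cups; its peaked underside is 16 mm below the point. Inside 90 wide, 119 deep. z up; same either way round.
- ear3_pad (a point): Grey ear defenders (may be absent), 240 g: rigid arch standing on two cups, 150 long (x), 56 deep, 154 mm tall. Point: centre of the black crown pad (40 along x, 30 across, 38 high), 135 above the cups' bottom. Band 24 wide, 8 thick, falls 33 degrees each way from the middle to the cups; its peaked underside is 16 mm below the point. Inside 90 wide, 119 deep. z up; same either way round.
- ear4_pad (a point): Grey ear defenders (may be absent), 240 g: rigid arch standing on two cups, 150 long (x), 56 deep, 154 mm tall. Point: centre of the black crown pad (40 along x, 30 across, 38 high), 135 above the cups' bottom. Band 24 wide, 8 thick, falls 33 degrees each way from the middle to the cups; its peaked underside is 16 mm below the point. Inside 90 wide, 119 deep. z up; same either way round.
- block1_mid (a point): Cork sanding block with a grey sole, 90 x 44 x 42 mm high, 120 g, lying on its sole. This point is its centre; x along its length, z up.
- block2_mid (a point): Cork sanding block with a grey sole, 90 x 44 x 42 mm high, 120 g, lying on its sole. This point is its centre; x along its length, z up.
- rail_mid (a point): Middle of a fixed horizontal round steel bar, 16 mm thick, its centre line 135 mm above the bench; the bar runs along this point's y, 420 mm between two upright posts 20 mm thick with round feet. At this point the centre line of the bar.
- tray_in (a point): Centre of the inner floor of a fixed open plywood tray, inside 138 mm along its x and 178 mm along its y, outer rim 45 mm above the bench, walls 6 mm.
- test_top (a point): Centre of the top of the white round test button (22 mm wide, 38 mm black collar) on the lid of the fixed grey power box, 160 mm above the bench when up; pressed straight down. The box is 110 (x) x 130 (y) x 140 mm high; this point's axes are the box's. The lever sticks out of the box's front, its -x side, in line with the button.
- test (a joint): Travel of the test button, m: 0 up, 0.008 fully down (about 6 N; springs back). Past about 0.006 it trips the lever.
- lever (a joint): Lever of the power box, rad: 0 up (power on), 0.75 dropped (off). Over-centre: beyond about 0.15 it falls by itself, below that it settles up by itself. Its hinge axis lies level along the box's y, inside the box, 25 mm from the button's centre towards the box's +x and 85 mm above the bench. Lifting takes about 1 N at the end.
- lever_tip (a point): Middle of the black round handle (16 mm thick, about 40 mm long) at the lever's outer end, 94 mm from the hinge axis; 122 mm above the bench when up, 53 mm when dropped. The lever points to the box's -x, 23 degrees above level when up, 20 degrees below when dropped. Free air on both sides and below.
- glue: Glue bottle, 56 mm wide, 170 mm tall; a bystander to leave alone. Origin at the centre of its underside.
- tape: Round yellow tape measure, 68 mm wide, 35 mm tall; a bystander to leave alone. Origin at the centre of its underside.
Mind the look-alikes: they are no part of the job. Several things look just like the part that bears tray_in: the one meant starts farthest to the robot's right.

How it is judged:
On the way, in this order (a step that is already met when the one before it is completed fails the run):
1. the test button is pressed in (value of joint test above 0.005 m).
2. the lever has dropped (value of joint lever above 0.6 rad), for 0.2 s.
3. with the lever down, all ear defenders hang on the rail and both blocks lie in the tray (x of ear1_pad in the frame of rail_mid between -0.035 and 0.035 m and y of ear1_pad in the frame of rail_mid between -0.19 and 0.19 m and z of ear1_pad in the frame of rail_mid between 0.012 and 0.04 m and angle between each of ear1_pad, ear2_pad, ear3_pad, ear4_pad's own z axis and vertical below 0.4 rad and x of ear2_pad in the frame of rail_mid between -0.035 and 0.035 m and y of ear2_pad in the frame of rail_mid between -0.19 and 0.19 m and z of ear2_pad in the frame of rail_mid between 0.012 and 0.04 m and x of ear3_pad in the frame of rail_mid between -0.035 and 0.035 m and y of ear3_pad in the frame of rail_mid between -0.19 and 0.19 m and z of ear3_pad in the frame of rail_mid between 0.012 and 0.04 m and x of ear4_pad in the frame of rail_mid between -0.035 and 0.035 m and y of ear4_pad in the frame of rail_mid between -0.19 and 0.19 m and z of ear4_pad in the frame of rail_mid between 0.012 and 0.04 m and x of block1_mid in the frame of tray_in between -0.069 and 0.069 m and y of block1_mid in the frame of tray_in between -0.089 and 0.089 m and z of block1_mid in the frame of tray_in between 0 and 0.032 m and angle between each of block1_mid, block2_mid's own z axis and vertical below 0.2 rad and x of block2_mid in the frame of tray_in between -0.069 and 0.069 m and y of block2_mid in the frame of tray_in between -0.089 and 0.089 m and z of block2_mid in the frame of tray_in between 0 and 0.032 m and value of joint lever above 0.6 rad), for 0.2 s.
4. the lever is back up (value of joint lever below 0.08 rad), for 0.2 s.
At the end, for the whole second after the job is handed in: Every ear defender present sits astride the bar between the posts, upright within 0.4 rad, its pad within 35 mm of the bar sideways and 12-40 mm above its centre line; both blocks flat (0.2 rad) on the tray floor; all at rest; lever up (under 0.08 rad), button out (x of ear1_pad in the frame of rail_mid between -0.035 and 0.035 m and y of ear1_pad in the frame of rail_mid between -0.19 and 0.19 m and z of ear1_pad in the frame of rail_mid between 0.012 and 0.04 m and angle between each of ear1_pad, ear2_pad, ear3_pad, ear4_pad's own z axis and vertical below 0.4 rad and x of ear2_pad in the frame of rail_mid between -0.035 and 0.035 m and y of ear2_pad in the frame of rail_mid between -0.19 and 0.19 m and z of ear2_pad in the frame of rail_mid between 0.012 and 0.04 m and x of ear3_pad in the frame of rail_mid between -0.035 and 0.035 m and y of ear3_pad in the frame of rail_mid between -0.19 and 0.19 m and z of ear3_pad in the frame of rail_mid between 0.012 and 0.04 m and x of ear4_pad in the frame of rail_mid between -0.035 and 0.035 m and y of ear4_pad in the frame of rail_mid between -0.19 and 0.19 m and z of ear4_pad in the frame of rail_mid between 0.012 and 0.04 m and x of block1_mid in the frame of tray_in between -0.069 and 0.069 m and y of block1_mid in the frame of tray_in between -0.089 and 0.089 m and z of block1_mid in the frame of tray_in between 0 and 0.032 m and angle between each of block1_mid, block2_mid's own z axis and vertical below 0.2 rad and x of block2_mid in the frame of tray_in between -0.069 and 0.069 m and y of block2_mid in the frame of tray_in between -0.089 and 0.089 m and z of block2_mid in the frame of tray_in between 0 and 0.032 m and linear speed of each of ear1, ear2, ear3, ear4, block1, block2 below 0.1 m/s and value of joint lever below 0.08 rad and value of joint test below 0.002 m); the robot touches nothing.
It fails at once if the glue is disturbed (moved over 30 mm) (distance of glue from where it was at the start of the episode above 0.03 m).
It fails at once if the tape is disturbed (moved over 30 mm) (distance of tape from where it was at the start of the episode above 0.03 m).
It fails at once if an ear defender or a block is handled (over 2 N) while the power is on, the lever up (value of joint lever below 0.3 rad and (contact force between the fingers and ear1 above 2 N or contact force between the fingers and ear2 above 2 N or contact force between the fingers and ear3 above 2 N or contact force between the fingers and ear4 above 2 N or contact force between the fingers and block1 above 2 N or contact force between the fingers and block2 above 2 N)).
Of ear1, ear2, ear3, ear4 only 2 to 4 are there at a start; the rules pass over those that are not, and their reading is None.
At some moment in a run one of block1, block2 may be knocked a few centimetres aside while the robot is not near it.
It also fails if it takes over 210 s, if anything falls off the work surface, if the arm or the gripper's body presses on something with over 40 N, if the wrist force passes 120 N, or if a joint passes its speed limit or range.

## Working session

There is one attempt and no reset: what is moved stays moved. The work goes in short steps, Python scripts to look and compute and a tool call to move; the robot and the scene stay as the last step left them, time stands still between calls to the robot, and variables do not carry over. Pictures are saved under pics/ and viewed, at most 14 in all, crops included, and the job is handed in when it is done.

Besides the shell and the picture viewer there is one more tool, called after "Emit:" as name(argument=value, ...), one argument or row to a line, values as JSON. step_arm: Moves the arm, as the interface text tells. Its arguments: {"type":"object","properties":{"commands":{"type":"array","items":{"type":"number"}},"jaw":{"type":"number"},"grip_force":{"type":"number"}},"required":["commands"]}

```bash
mkdir -p pics
python3 - <<'E'
from station import manip
import cv2,json,numpy as np
for n in("top","side"):
    s=manip.snapshot(n); cv2.imwrite(f"pics/{n}0.png",s["pixels"]); 
    print(n,s["fx"],s["fy"],s["cx"],s["cy"],np.array(s["R"]).round(4).tolist(),np.array(s["t"]).round(4).tolist())
print(manip.sense())
E
```

```text
top 379.49564033058505 379.49564033058505 279.15924769540464 209.498660947305 [[-0.0111, -0.9998, -0.0194], [-0.9882, 0.0139, -0.1526], [0.1528, 0.0175, -0.9881]] [0.0211, 0.4849, 1.0472]
side 522.8783974660539 522.8783974660539 281.8013931879453 213.5067986119421 [[0.7782, -0.6276, -0.0215], [-0.4357, -0.515, -0.7382], [0.4522, 0.5838, -0.6742]] [-0.3555, 0.2975, 1.1708]
{'t': 0.1, 'q': array([ 9.44549933e-01,  5.28394298e-01,  1.43380386e+00,  2.93284991e-05,
        1.18141409e+00, -1.78481525e-01]), 'qd': array([ 9.00569019e-06, -1.66440903e-04, -3.74421782e-03, -6.41864851e-04,
        1.67262928e-03,  2.66598356e-04]), 'tau': array([-2.52724817e-05, -4.43306208e+01, -1.78586519e+01, -2.01656176e-04,
        3.89056731e-03,  4.03133782e-06]), 'tcp_pos': array([0.27015609, 0.56286166, 0.23040908]), 'tool_rot': array([ 2.22022155e-01,  9.75041098e-01, -9.23838394e-04, -4.07907401e-04]), 'force': array([-0.9863472 , -0.41022324,  0.35102752]), 'ft_torque': array([0.03597333, 0.04798454, 0.01690633]), 'gripper_force': 0.0, 'finger_gap': 1.0026622443873596}
```

View pics/top0.png

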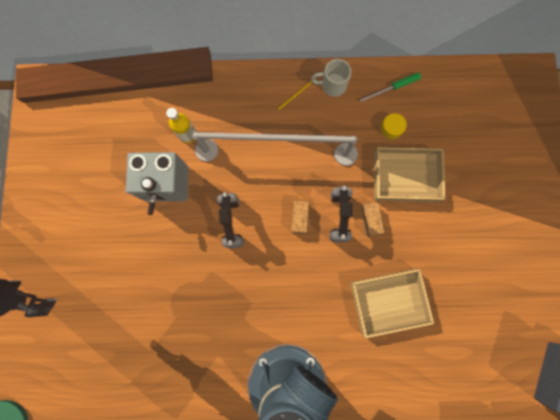

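View pics/side0.png

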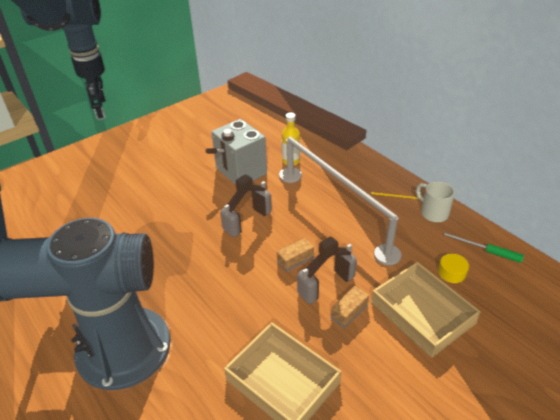

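Top view: power box (155,175) with the white button at (148,184) and lever tip at (152,207). Ears are at (228,220) and (343,213), blocks at (300,216) and (374,219), the rail runs from (195,135) to (355,139), glue is at (180,122) and tape at (394,126). Tray candidates are (410,173) and (392,303). There are two more round things on the box lid, at (138,162) and (163,162), that could be taken for the button. I'll enlarge to check.

```bash
cat > h.py <<'E'
import numpy as np,cv2
from station import manip
def ray(s,u,v):
    R=np.array(s["R"]);t=np.array(s["t"])
    return -R.T@t, R.T@np.array([(u-s["cx"])/s["fx"],(v-s["cy"])/s["fy"],1])
def onz(s,u,v,z):
    c,d=ray(s,u,v); return (c+d*(z-c[2])/d[2]).round(4)
def proj(s,X):
    p=np.array(s["R"])@np.array(X)+np.array(s["t"]); return (p[0]/p[2]*s["fx"]+s["cx"],p[1]/p[2]*s["fy"]+s["cy"])
def tri(s1,a,s2,b):
    c1,d1=ray(s1,*a);c2,d2=ray(s2,*b)
    k=np.linalg.lstsq(np.c_[d1,-d2],c2-c1,rcond=None)[0]
    p=c1+k[0]*d1;q=c2+k[1]*d2
    return ((p+q)/2).round(4),np.linalg.norm(p-q).round(4)
E
python3 - <<'E'
import cv2
from h import *
t=cv2.imread("pics/top0.png");
c=t[100:260,110:270];cv2.imwrite("pics/c1.png",cv2.resize(c,None,fx=3.7,fy=3.7,interpolation=cv2.INTER_CUBIC))
c=t[110:260,280:450];cv2.imwrite("pics/c2.png",cv2.resize(c,None,fx=4,fy=4,interpolation=cv2.INTER_CUBIC))
s=manip.snapshot("top")
print("trayA",onz(s,410,173,0.006),"trayB",onz(s,392,303,.006),"right edges",onz(s,444,173,.045),onz(s,430,303,.045))
E
```

```text
trayA [ 0.5941 -0.3738  0.006 ] trayB [ 0.2189 -0.2995  0.006 ] right edges [ 0.5828 -0.4571  0.045 ] [ 0.2215 -0.3916  0.045 ]
```

View pics/c1.png

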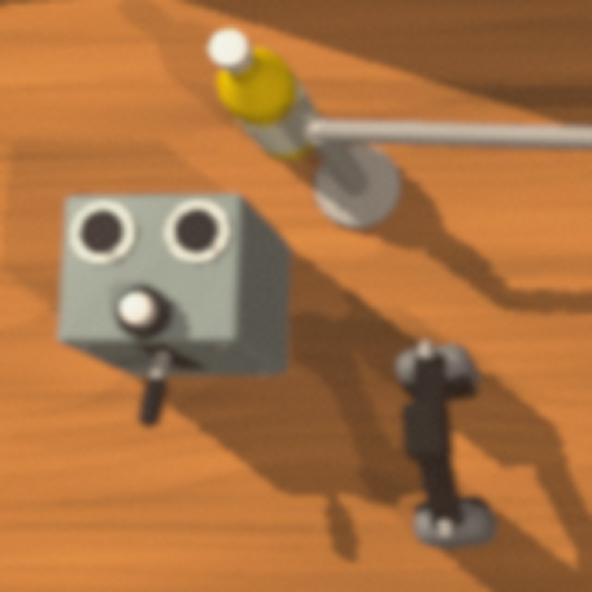

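View pics/c2.png

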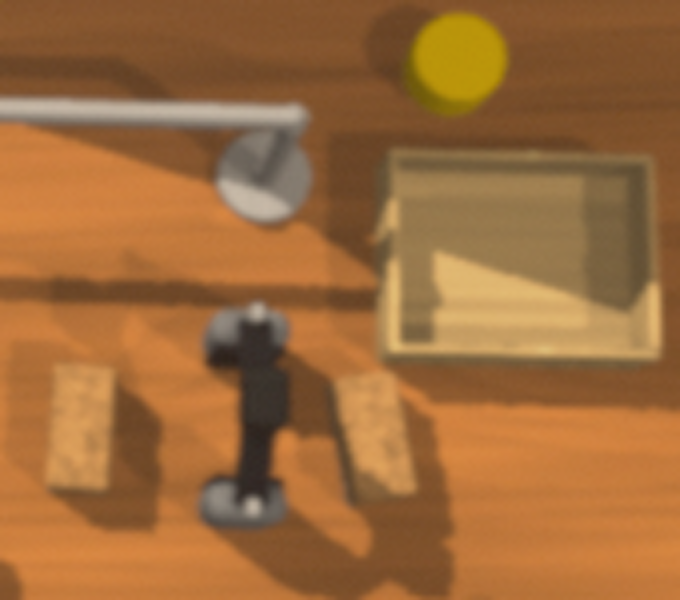

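Close crops: the white domed button with its black collar is at crop 1 (137,309), in line with the lever, and the two flat ringed discs are decoys. Of the two trays, the one centred at y = -0.374 lies farthest to the right (the other is at -0.30), so I'm choosing the tray at (410,173). Two ears are present. Next I'll measure everything.

Run:
```python
from h import *
from scipy.spatial.transform import Rotation as Rn
s=manip.snapshot("top"); s2=manip.snapshot("side")
f1=lambda u,v:(110+(u+.5)/3.7-.5,100+(v+.5)/3.7-.5)
f2=lambda u,v:(280+(u+.5)/4-.5,110+(v+.5)/4-.5)
P=lambda f,u,v,z:onz(s,*f(u,v),z)
def quad(n,f,c,z):
    p=np.array([P(f,*a,z) for a in c]); print(n,"mid",p.mean(0).round(4),"sides",[np.linalg.norm(p[i]-p[(i+1)%4]).round(3) for i in range(4)],"yaws",[np.degrees(np.arctan2(*(p[(i+1)%4]-p[i])[[1,0]])).round(1) for i in range(4)]); return p.mean(0)
print("button",P(f1,137,309,.16),"tip",P(f1,148,408,.125))
quad("box",f1,[(65,197),(240,195),(237,340),(60,340)],.14)
for n,f,pad,a,b in(("ear1",f1,(428,425),(430,355),(444,520)),("ear2",f2,(266,397),(257,318),(250,500))):
    A,B=P(f,*a,.115),P(f,*b,.115);print(n,"pad",P(f,*pad,.154),"ends mid",((A+B)/2).round(4),np.linalg.norm(A-B).round(3),"yaw",np.degrees(np.arctan2(*(A-B)[[1,0]])).round(1))
for n,c in(("blk1",[(55,365),(115,368),(108,490),(47,485)]),("blk2",[(333,378),(390,371),(415,490),(357,500)])):
    X=quad(n,f2,c,.042); print(proj(s2,X))
quad("tray",f2,[(388,150),(655,157),(662,355),(382,358)],.045)
L,R=P(f1,310,128,.137),P(f2,303,115,.137);print("rail",L,R,(L+R)/2,np.linalg.norm(L-R),"dir",np.degrees(np.arctan2(*(L-R)[[1,0]])))
print("glue",P(f1,228,47,.17),"tape",P(f2,459,60,.035))
print("rail side view",proj(s2,L),proj(s2,R),"btn",proj(s2,P(f1,137,309,.16)), "pads",proj(s2,P(f1,428,425,.154)),proj(s2,P(f2,266,397,.154)))
q=manip.sense();print(q["tcp_pos"],Rn.from_quat(q["tool_rot"]).as_matrix().round(3).tolist())
```

```text
button [0.5397 0.3534 0.16  ] tip [0.4753 0.3556 0.125 ]
box mid [0.5746 0.3526 0.14  ] sides [np.float64(0.127), np.float64(0.106), np.float64(0.126), np.float64(0.105)] yaws [np.float64(-90.3), np.float64(-179.4), np.float64(89.1), np.float64(0.9)]
ear1 pad [0.4562 0.1503 0.154 ] ends mid [0.4532 0.1501 0.115 ] 0.12 yaw 5.4
ear2 pad [ 0.4663 -0.1571  0.154 ] ends mid [ 0.465  -0.1549  0.115 ] 0.122 yaw -4.2
blk1 mid [ 0.4642 -0.0438  0.042 ] sides [np.float64(0.043), np.float64(0.087), np.float64(0.043), np.float64(0.086)] yaws [np.float64(-93.8), np.float64(175.4), np.float64(84.5), np.float64(-4.7)]
(np.float64(294.5399011416895), np.float64(247.70984892558138))
blk2 mid [ 0.4558 -0.2498  0.042 ] sides [np.float64(0.041), np.float64(0.086), np.float64(0.041), np.float64(0.088)] yaws [np.float64(-83.7), np.float64(-171.2), np.float64(99.1), np.float64(8.4)]
(np.float64(349.21090603610764), np.float64(298.9356409260201))
tray mid [ 0.584  -0.3606  0.045 ] sides [np.float64(0.191), np.float64(0.145), np.float64(0.197), np.float64(0.153)] yaws [np.float64(-92.6), np.float64(177.6), np.float64(89.8), np.float64(-4.5)]
rail [0.6776 0.2413 0.137 ] [ 0.6582 -0.1916  0.137 ] [0.6679  0.02485 0.137  ] 0.43333447820361576 dir 87.43406117408564
glue [0.7265 0.2928 0.17  ] tape [ 0.734  -0.3276  0.035 ]
rail side view (np.float64(287.7781045130303), np.float64(137.02308736753494)) (np.float64(395.14071033944157), np.float64(216.91277620947218)) btn (np.float64(226.26613468509868), np.float64(131.33950723270914)) pads (np.float64(244.10550612240655), np.float64(178.01006922621775)) (np.float64(327.0601348607595), np.float64(240.62952172480414))
[0.27037565 0.56310297 0.23081264] [[-0.901, 0.433, -0.001], [0.433, 0.901, -0.001], [0.0, -0.001, -1.0]]
```

Every check fits: box side lengths, block 0.087 x 0.043 m, tray 0.15 x 0.19 m, rail about 0.43 m, and the side-view reprojections. I'm moving above the button with the jaw shut, tool y along world y.

Emit:
step_arm(
  commands=[-0.04, -0.009, 0, 0, 0, -3, -0.08, -0.018, 0, 0, 0, -6, -0.12, -0.026, 0, 0, 0, -9, -0.16, -0.035, 0, 0, 0, -13, -0.2, -0.043, 0, 0, 0, -16, -0.24, -0.052, 0, 0, 0, -19, -0.28, -0.06, 0, 0, 0, -22, -0.31, -0.067, 0, 0, 0, -25.7, -0.334, -0.072, 0, 0, 0, -25.7, -0.334, -0.072, 0, 0, 0, -25.7],
  jaw=0,
  grip_force=40,
)

```text
t: 1.25
tcp_pos: [0.5435, 0.3514, 0.2311]
tool_rot: [0.002, 1.0, -0.0, 0.001]
force: [-0.4, 0.9, 0.5]
finger_gap: -0.0
gripper_force: 0.0
```

Emit:
step_arm(
  commands=[0.003, 0.002, 0.03, 0, 0, 0, 0.003, 0.002, 0.055, 0, 0, 0, 0.003, 0.002, 0.062, 0, 0, 0, 0.003, 0.002, 0.067, 0, 0, 0, 0.003, 0.002, 0.072, 0, 0, 0, 0.003, 0.002, 0.076, 0, 0, 0, 0.003, 0.002, 0.08, 0, 0, 0, 0.003, 0.002, 0.08, 0, 0, 0, 0.003, 0.002, 0.06, 0, 0, 0, 0.003, 0.002, 0.0, 0, 0, 0],
)

```text
t: 2.25
tcp_pos: [0.5354, 0.355, 0.2187]
tool_rot: [-0.0, 1.0, -0.001, -0.003]
force: [1.5, 0.1, 0.2]
finger_gap: -0.001
gripper_force: 0.0
```

Run:
```python
from h import *
s=manip.snapshot("side");cv2.imwrite("pics/s1.png",cv2.resize(s["pixels"][90:290,180:400],None,fx=3,fy=3))
q=manip.sense();print(q["t"],q["tcp_pos"],q["force"])
```

```text
2.3 [0.54151449 0.35790876 0.23092966] [1.47491455 0.66836102 5.85530034]
```

View pics/s1.png

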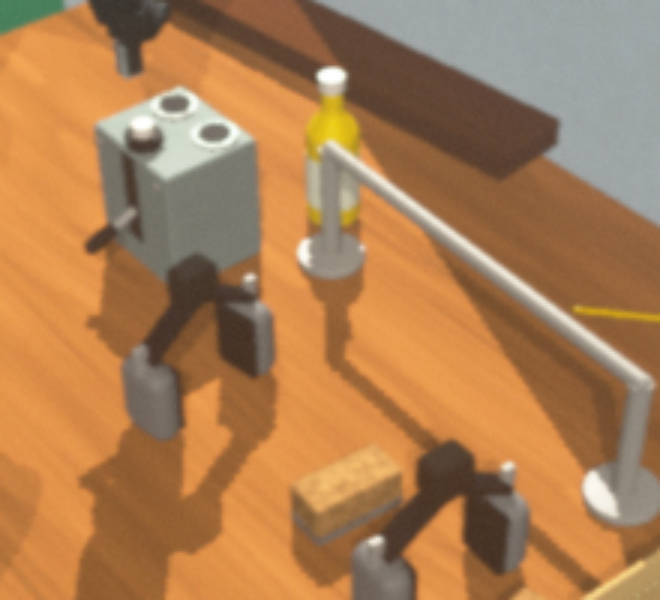

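The lever has dropped: crop (100,240), pointing below level. The power is off. Next is ear 1.

Emit:
step_arm(
  commands=[0.013, -0.033, 0, 0, 0, -1, 0.026, -0.066, 0, 0, 0, -2, 0.039, -0.1, 0, 0, 0, -3, 0.052, -0.133, 0, 0, 0, -4, 0.065, -0.166, 0, 0, 0, -5, 0.076, -0.195, 0, 0, 0, -5.4, 0.082, -0.205, 0, 0, 0, -5.4, 0.082, -0.205, 0, 0, 0, -5.4, 0.082, -0.205, 0, 0, 0, -5.4, 0.082, -0.205, 0, 0, 0, -5.4],
  jaw=100,
)

```text
t: 3.3
tcp_pos: [0.4567, 0.1518, 0.2216]
tool_rot: [-0.048, 0.999, 0.0, 0.001]
force: [1.0, -0.0, -0.6]
finger_gap: 0.997
gripper_force: 0.0
```

```bash
cat > st.py <<'E'
from h import *
from scipy.spatial.transform import Rotation as Rn
for i in range(2): manip.snapshot("top")
q=manip.sense();print(q["t"],q["tcp_pos"].round(4),q["force"].round(1),q["finger_gap"],Rn.from_quat(q["tool_rot"]).as_matrix().round(3).tolist())
E
python3 st.py
```

```text
3.4 [0.4563 0.1518 0.2213] [ 0.2  0.8 -0.6] 1.0017594419589355 [[-0.995, -0.096, 0.001], [-0.096, 0.995, 0.0], [-0.001, 0.0, -1.0]]
```

Emit:
step_arm(
  commands=[0, -0.002, 0.03, 0, 0, 0, 0, -0.002, 0.055, 0, 0, 0, 0, -0.002, 0.075, 0, 0, 0, 0, -0.002, 0.088, 0, 0, 0, 0, -0.002, 0.095, 0, 0, 0, 0, -0.002, 0.095, 0, 0, 0, 0, -0.002, 0.095, 0, 0, 0, 0, -0.002, 0.095, 0, 0, 0, 0, -0.002, 0.095, 0, 0, 0, 0, -0.002, 0.095, 0, 0, 0],
)

```text
t: 4.4
tcp_pos: [0.4562, 0.1488, 0.1269]
tool_rot: [-0.047, 0.999, 0.0, 0.001]
force: [0.6, -0.5, -0.0]
finger_gap: 1.0
gripper_force: 0.0
```

Emit:
step_arm(
  commands=[0, 0, 0, 0, 0, 0, 0, 0, 0, 0, 0, 0, 0, 0, 0, 0, 0, 0, 0, 0, 0, 0, 0, 0, 0, 0, 0, 0, 0, 0, 0, 0, 0, 0, 0, 0, 0, 0, -0.02, 0, 0, 0, 0, 0, -0.04, 0, 0, 0, 0, 0, -0.06, 0, 0, 0, 0, 0, -0.08, 0, 0, 0],
  jaw=0,
  grip_force=50,
)

```text
t: 5.4
tcp_pos: [0.455, 0.1485, 0.2065]
tool_rot: [-0.048, 0.999, -0.0, -0.001]
force: [0.1, -1.2, -1.8]
finger_gap: 0.343
gripper_force: 50.6
```

Emit:
step_arm(
  commands=[0, 0, -0.04, 0, 0, 0, 0, 0, -0.08, 0, 0, 0, -0.01, 0, -0.1, 0, 0, 1, -0.045, -0.01, -0.105, 0, 0, 2, -0.085, -0.018, -0.105, 0, 0, 4, -0.125, -0.026, -0.105, 0, 0, 6, -0.165, -0.034, -0.105, 0, 0, 8, -0.195, -0.041, -0.105, 0, 0, 8, -0.214, -0.044, -0.105, 0, 0, 8, -0.214, -0.044, -0.105, 0, 0, 8],
)

```text
t: 6.4
tcp_pos: [0.6748, 0.1243, 0.309]
tool_rot: [0.023, 1.0, -0.0, -0.001]
force: [0.5, -0.1, -3.4]
finger_gap: 0.338
gripper_force: 49.8
```

```bash
python3 st.py
```

```text
6.5 [0.6718 0.1251 0.3096] [-0.5  0.1 -2.7] 0.34465307843774223 [[-0.999, 0.045, -0.004], [0.045, 0.999, -0.0], [0.004, -0.0, -1.0]]
```

Emit:
step_arm(
  commands=[0, 0, 0.03, 0, 0, 0, 0, 0, 0.06, 0, 0, 0, 0, 0, 0.09, 0, 0, 0, 0, 0, 0.115, 0, 0, 0, 0, 0, 0.135, 0, 0, 0, 0, 0, 0.147, 0, 0, 0, 0, 0, 0.153, 0, 0, 0, 0, 0, 0.156, 0, 0, 0, 0, 0, 0.158, 0, 0, 0, 0, 0, 0.158, 0, 0, 0],
)

```text
t: 7.5
tcp_pos: [0.6735, 0.1253, 0.1542]
tool_rot: [0.022, 1.0, 0.0, 0.001]
force: [-0.7, 0.5, -2.6]
finger_gap: 0.342
gripper_force: 49.8
```

Run:
```python
from h import *
s=manip.snapshot("side");cv2.imwrite("pics/s2.png",cv2.resize(s["pixels"][90:290,230:450],None,fx=3,fy=3))
q=manip.sense();print(q["t"],q["tcp_pos"],q["force"])
```

```text
7.55 [0.67353151 0.12532882 0.15423429] [-0.51370806 -0.22938808 -2.50699221]
```

View pics/s2.png

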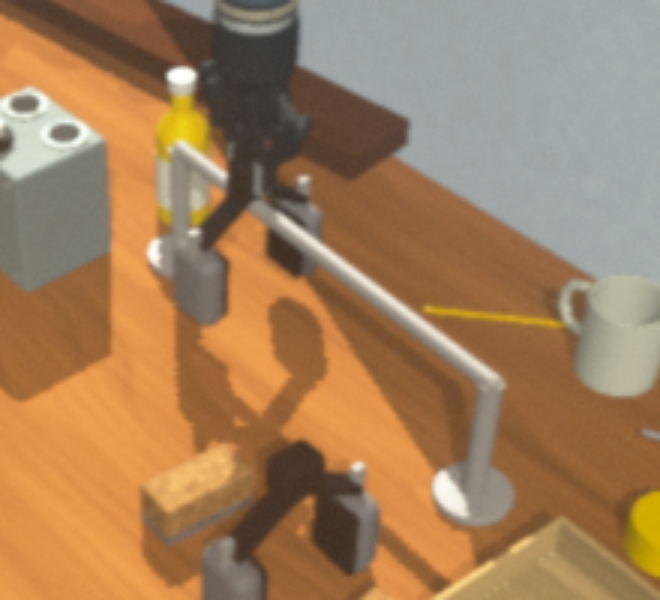

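The ear stands astride the bar at crop (250,195), still held, with about 4 mm to go. I'll lower until the force changes.

Emit:
step_arm(
  commands=[0, 0, 0.001, 0, 0, 0, 0, 0, 0.002, 0, 0, 0, 0, 0, 0.003, 0, 0, 0, 0, 0, 0.004, 0, 0, 0, 0, 0, 0.004, 0, 0, 0, 0, 0, 0.004, 0, 0, 0, 0, 0, 0.004, 0, 0, 0, 0, 0, 0.004, 0, 0, 0, 0, 0, 0.004, 0, 0, 0, 0, 0, 0.004, 0, 0, 0],
)

```text
t: 8.55
tcp_pos: [0.6738, 0.1253, 0.1529]
tool_rot: [0.022, 1.0, -0.0, 0.002]
force: [-3.6, -0.4, 10.4]
finger_gap: 0.34
gripper_force: 51.0
```

Emit:
step_arm(
  commands=[0.001, 0, 0, 0, 0, 0, 0.001, 0, 0, 0, 0, 0, 0.001, 0, 0, 0, 0, 0, 0.001, 0, 0, 0, 0, 0, 0.001, 0, 0, 0, 0, 0, 0.001, 0, -0.015, 0, 0, 0, 0.001, 0, -0.04, 0, 0, 0, 0.001, 0, -0.07, 0, 0, 0, 0.001, 0, -0.09, 0, 0, 0, 0.001, 0, -0.09, 0, 0, 0],
  jaw=80,
)

```text
t: 9.55
tcp_pos: [0.6746, 0.1255, 0.2444]
tool_rot: [0.022, 1.0, 0.0, 0.005]
force: [0.8, 0.4, 0.5]
finger_gap: 0.8
gripper_force: 0.0
```

```bash
python3 st.py
python3 - <<'E'
from h import *
s=manip.snapshot("side");cv2.imwrite("pics/s3.png",s["pixels"][90:390,180:500])
E
```

```text
9.65 [0.672  0.1253 0.2399] [-0.6 -0.2  0.2] 0.8014244275795342 [[-0.999, 0.045, 0.001], [0.045, 0.999, -0.0], [-0.001, 0.0, -1.0]]
```

View pics/s3.png

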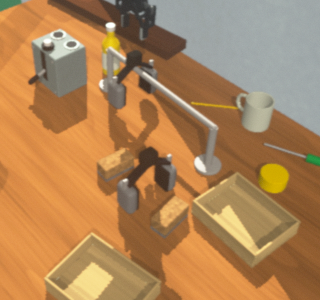

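Ear 1 hangs on the bar at crop (132,70), and nothing else moved. Next is ear 2.

Emit:
step_arm(
  commands=[0.024, -0.036, 0, 0, 0, 0, 0.048, -0.072, 0, 0, 0, 0, 0.072, -0.108, 0, 0, 0, 0, 0.096, -0.145, 0, 0, 0, 0, 0.12, -0.181, 0, 0, 0, 0, 0.144, -0.217, 0, 0, 0, 0.5, 0.168, -0.254, 0, 0, 0, 1, 0.186, -0.28, 0, 0, 0, 1.6, 0.193, -0.291, 0, 0, 0, 1.6, 0.193, -0.291, 0, 0, 0, 1.6],
  jaw=100,
)

```text
t: 10.7
tcp_pos: [0.4651, -0.1575, 0.2384]
tool_rot: [0.038, 0.999, 0.001, -0.001]
force: [-0.7, 0.3, -0.5]
finger_gap: 0.998
gripper_force: 0.0
```

```bash
python3 st.py
```

```text
10.8 [ 0.4665 -0.1562  0.2388] [-0.9  0.9  0.2] 1.0014448887346792 [[-0.997, 0.073, -0.0], [0.073, 0.997, 0.001], [0.001, 0.001, -1.0]]
```

Down by 0.113, then grip and lift.

Emit:
step_arm(
  commands=[0, 0, 0.03, 0, 0, 0, 0, 0, 0.06, 0, 0, 0, 0, 0, 0.085, 0, 0, 0, 0, 0, 0.102, 0, 0, 0, 0, 0, 0.11, 0, 0, 0, 0, 0, 0.113, 0, 0, 0, 0, 0, 0.113, 0, 0, 0, 0, 0, 0.113, 0, 0, 0, 0, 0, 0.113, 0, 0, 0, 0, 0, 0.113, 0, 0, 0],
)

```text
t: 11.8
tcp_pos: [0.4666, -0.157, 0.127]
tool_rot: [0.036, 0.999, -0.0, 0.001]
force: [-0.6, 0.8, -0.2]
finger_gap: 0.997
gripper_force: 0.0
```

Emit:
step_arm(
  commands=[0, 0, 0, 0, 0, 0, 0, 0, 0, 0, 0, 0, 0, 0, 0, 0, 0, 0, 0, 0, 0, 0, 0, 0, 0, 0, 0, 0, 0, 0, 0, 0, 0, 0, 0, 0, 0, 0, -0.02, 0, 0, 0, 0, 0, -0.045, 0, 0, 0, 0, 0, -0.075, 0, 0, 0, 0, 0, -0.1, 0, 0, 0],
  jaw=0,
)

```text
t: 12.8
tcp_pos: [0.4657, -0.1562, 0.2269]
tool_rot: [0.036, 0.999, 0.001, -0.001]
force: [0.7, -1.1, -2.0]
finger_gap: 0.34
gripper_force: 50.0
```

Emit:
step_arm(
  commands=[0, 0, -0.04, 0, 0, 0, 0, 0, -0.075, 0, 0, 0, -0.015, 0.008, -0.083, 0, 0, -1, -0.05, 0.025, -0.083, 0, 0, -1.6, -0.085, 0.043, -0.083, 0, 0, -1.6, -0.12, 0.06, -0.083, 0, 0, -1.6, -0.155, 0.078, -0.083, 0, 0, -1.6, -0.18, 0.09, -0.083, 0, 0, -1.6, -0.19, 0.0955, -0.083, 0, 0, -1.6, -0.19, 0.0955, -0.083, 0, 0, -1.6],
)

```text
t: 13.8
tcp_pos: [0.6627, -0.0743, 0.3076]
tool_rot: [0.022, 1.0, 0.0, -0.001]
force: [-1.7, 0.4, -2.3]
finger_gap: 0.338
gripper_force: 50.0
```

```bash
python3 st.py
```

```text
13.9 [ 0.6611 -0.0754  0.3083] [-0.7  0.7 -3.2] 0.34194931282530505 [[-0.999, 0.045, -0.003], [0.045, 0.999, 0.0], [0.003, 0.0, -1.0]]
```

Emit:
step_arm(
  commands=[0, 0, 0.03, 0, 0, 0, 0, 0, 0.06, 0, 0, 0, 0, 0, 0.09, 0, 0, 0, 0, 0, 0.115, 0, 0, 0, 0, 0, 0.135, 0, 0, 0, 0, 0, 0.147, 0, 0, 0, 0, 0, 0.151, 0, 0, 0, 0, 0, 0.154, 0, 0, 0, 0, 0, 0.156, 0, 0, 0, 0, 0, 0.156, 0, 0, 0],
)

```text
t: 14.9
tcp_pos: [0.663, -0.0755, 0.1542]
tool_rot: [0.022, 1.0, -0.0, 0.001]
force: [-0.5, 0.2, -1.8]
finger_gap: 0.339
gripper_force: 49.9
```

Emit:
step_arm(
  commands=[0, 0, 0.001, 0, 0, 0, 0, 0, 0.001, 0, 0, 0, 0, 0, 0.001, 0, 0, 0, 0, 0, 0.001, 0, 0, 0, 0, 0, 0.001, 0, 0, 0, 0, 0, 0.001, 0, 0, 0, 0, 0, 0.001, 0, 0, 0, 0, 0, 0.001, 0, 0, 0, 0, 0, 0.001, 0, 0, 0, 0, 0, 0.001, 0, 0, 0],
)

```text
t: 15.9
tcp_pos: [0.6633, -0.0754, 0.1532]
tool_rot: [0.022, 1.0, -0.0, 0.001]
force: [-0.1, -0.1, 6.2]
finger_gap: 0.34
gripper_force: 51.0
```

Touching, with a change of about 9 N. Now I'll release, go up, and look from the top.

Emit:
step_arm(
  commands=[0, 0, 0, 0, 0, 0, 0, 0, 0, 0, 0, 0, 0, 0, 0, 0, 0, 0, 0, 0, 0, 0, 0, 0, 0, 0, 0, 0, 0, 0, 0, 0, -0.015, 0, 0, 0, 0, 0, -0.04, 0, 0, 0, 0, 0, -0.07, 0, 0, 0, 0, 0, -0.09, 0, 0, 0, 0, 0, -0.09, 0, 0, 0],
  jaw=80,
)

```text
t: 16.9
tcp_pos: [0.6651, -0.0759, 0.2474]
tool_rot: [0.022, 1.0, -0.001, 0.005]
force: [-0.1, -0.6, -0.1]
finger_gap: 0.801
gripper_force: 0.0
```

```bash
python3 st.py
python3 - <<'E'
from h import *
s=manip.snapshot("top");cv2.imwrite("pics/t4.png",cv2.resize(s["pixels"][110:260,260:460],None,fx=4,fy=4,interpolation=cv2.INTER_CUBIC))
E
```

```text
17.0 [ 0.6626 -0.0752  0.243 ] [-1.2 -0.  -0.5] 0.7984829312963536 [[-0.999, 0.045, 0.001], [0.045, 0.999, -0.0], [-0.001, -0.0, -1.0]]
```

View pics/t4.png

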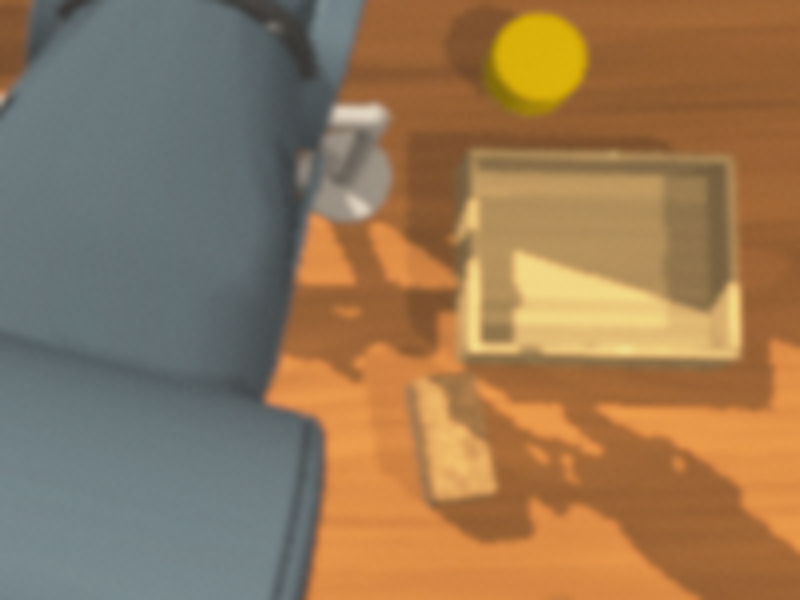

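Block 2 is unmoved at crop (453,437). Going above it.

Emit:
step_arm(
  commands=[0.03, -0.027, 0, 0, 0, -1, 0.06, -0.055, 0, 0, 0, -3, 0.09, -0.083, 0, 0, 0, -5, 0.12, -0.11, 0, 0, 0, -7, 0.15, -0.138, 0, 0, 0, -9, 0.18, -0.165, 0, 0, 0, -11, 0.195, -0.18, 0, 0, 0, -11, 0.199, -0.1835, 0, 0, 0, -11, 0.199, -0.1835, 0, 0, 0, -11, 0.199, -0.1835, 0, 0, 0, -11],
)

```text
t: 18.05
tcp_pos: [0.4562, -0.249, 0.2418]
tool_rot: [-0.074, 0.997, 0.001, -0.0]
force: [-0.4, 0.1, 0.0]
finger_gap: 0.798
gripper_force: 0.0
```

```bash
python3 st.py
python3 - <<'E'
from h import *
s=manip.snapshot("side");cv2.imwrite("pics/s5.png",cv2.resize(s["pixels"][90:390,190:500],None,fx=1.9,fy=1.9))
t=cv2.imread("pics/side0.png")
d=cv2.absdiff(s["pixels"],t).max(2)
for X in((.4642,-.0438,.042),(.4558,-.2498,.042)):
    u,v=map(int,proj(s,X)); print(X,(u,v),d[v-12:v+13,u-12:u+13].mean())
E
```

```text
18.15 [ 0.4565 -0.2488  0.242 ] [-0.6 -0.  -0.4] 0.7975905356939015 [[-0.989, -0.148, -0.0], [-0.148, 0.989, 0.0], [-0.0, 0.0, -1.0]]
(0.4642, -0.0438, 0.042) (294, 247) 21.1792
(0.4558, -0.2498, 0.042) (349, 298) 39.7568
```

View pics/s5.png

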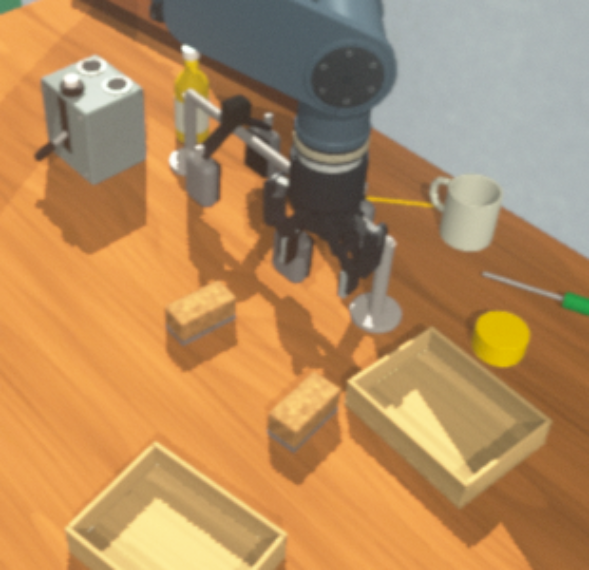

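Both blocks are where they were measured: crop (199,300) and (303,398). Ear 1 hangs at (230,130) and the lever is down. Descending on block 2.

Emit:
step_arm(
  commands=[0, -0.001, 0.035, 0, 0, 0, 0, -0.001, 0.07, 0, 0, 0, 0, -0.001, 0.105, 0, 0, 0, 0, -0.001, 0.14, 0, 0, 0, 0, -0.001, 0.17, 0, 0, 0, 0, -0.001, 0.195, 0, 0, 0, 0, -0.001, 0.215, 0, 0, 0, 0, -0.001, 0.225, 0, 0, 0, 0, -0.001, 0.23, 0, 0, 0, 0, -0.001, 0.23, 0, 0, 0],
)

```text
t: 19.2
tcp_pos: [0.4561, -0.2505, 0.0121]
tool_rot: [-0.074, 0.997, 0.0, -0.0]
force: [-1.1, -0.4, 0.4]
finger_gap: 0.799
gripper_force: 0.0
```

Emit:
step_arm(
  commands=[0, 0, 0, 0, 0, 0, 0, 0, 0, 0, 0, 0, 0, 0, 0, 0, 0, 0, 0, 0, 0, 0, 0, 0, 0, 0, 0, 0, 0, 0, 0, 0, 0, 0, 0, 0, 0, 0, -0.02, 0, 0, 0, 0, 0, -0.045, 0, 0, 0, 0, 0, -0.075, 0, 0, 0, 0, 0, -0.1, 0, 0, 0],
  jaw=0,
  grip_force=40,
)

```text
t: 20.2
tcp_pos: [0.4555, -0.2505, 0.1135]
tool_rot: [-0.074, 0.997, 0.0, -0.0]
force: [0.9, 0.7, -1.3]
finger_gap: 0.507
gripper_force: 41.5
```

Emit:
step_arm(
  commands=[-0.015, -0.025, 0, 0, 0, 2, -0.03, -0.05, 0, 0, 0, 4, -0.045, -0.075, 0, 0, 0, 6, -0.06, -0.1, 0, 0, 0, 8, -0.075, -0.125, 0, 0, 0, 10, -0.09, -0.148, 0, 0, 0, 10.8, -0.1, -0.165, 0, 0, 0, 10.8, -0.1035, -0.1705, 0, 0, 0, 10.8, -0.1035, -0.1705, 0, 0, 0, 10.8, -0.1035, -0.1705, 0, 0, 0, 10.8],
)

```text
t: 21.2
tcp_pos: [0.5821, -0.4028, 0.1117]
tool_rot: [0.02, 1.0, 0.001, -0.001]
force: [-1.5, -1.1, -1.5]
finger_gap: 0.507
gripper_force: 41.5
```

```bash
python3 st.py
```

```text
21.3 [ 0.5823 -0.4028  0.1121] [-0.6  0.4 -0.5] 0.5117719381385739 [[-0.999, 0.041, -0.002], [0.041, 0.999, 0.002], [0.002, 0.002, -1.0]]
```

Emit:
step_arm(
  commands=[0, 0, 0.02, 0, 0, 0, 0, 0, 0.04, 0, 0, 0, 0, 0, 0.06, 0, 0, 0, 0, 0, 0.075, 0, 0, 0, 0, 0, 0.084, 0, 0, 0, 0, 0, 0.088, 0, 0, 0, 0, 0, 0.091, 0, 0, 0, 0, 0, 0.093, 0, 0, 0, 0, 0, 0.093, 0, 0, 0, 0, 0, 0.093, 0, 0, 0],
)

```text
t: 22.3
tcp_pos: [0.5835, -0.4044, 0.0199]
tool_rot: [0.021, 1.0, -0.0, 0.0]
force: [0.9, 0.7, -2.4]
finger_gap: 0.504
gripper_force: 41.5
```

Emit:
step_arm(
  commands=[0, 0, 0.001, 0, 0, 0, 0, 0, 0.002, 0, 0, 0, 0, 0, 0.002, 0, 0, 0, 0, 0, 0.002, 0, 0, 0, 0, 0, 0.002, 0, 0, 0, 0, 0, 0.002, 0, 0, 0, 0, 0, 0.002, 0, 0, 0, 0, 0, 0.002, 0, 0, 0, 0, 0, 0.002, 0, 0, 0, 0, 0, 0.002, 0, 0, 0],
)

```text
t: 23.3
tcp_pos: [0.5836, -0.4045, 0.0196]
tool_rot: [0.021, 1.0, -0.001, 0.001]
force: [-2.8, 2.0, 6.6]
finger_gap: 0.51
gripper_force: 42.5
```

Emit:
step_arm(
  commands=[0, 0, 0, 0, 0, 0, 0, 0, 0, 0, 0, 0, 0, 0, 0, 0, 0, 0, 0, 0, 0, 0, 0, 0, 0, 0, -0.01, 0, 0, 0, 0, 0, -0.04, 0, 0, 0, 0, 0, -0.08, 0, 0, 0, 0, 0, -0.12, 0, 0, 0, 0, 0, -0.16, 0, 0, 0, 0, 0, -0.18, 0, 0, 0],
  jaw=64,
)

```text
t: 24.3
tcp_pos: [0.5848, -0.4056, 0.2029]
tool_rot: [0.021, 1.0, -0.003, 0.003]
force: [0.2, -0.2, -0.2]
finger_gap: 0.643
gripper_force: 0.0
```

```bash
python3 st.py
python3 - <<'E'
from h import *
s=manip.snapshot("top")
cv2.imwrite("pics/t6.png",cv2.resize(s["pixels"][110:260,260:460],None,fx=4,fy=4,interpolation=cv2.INTER_CUBIC))
E
```

```text
24.4 [ 0.5853 -0.406   0.2028] [-0.2  0.2  0.5] 0.6385373547994043 [[-0.999, 0.041, 0.007], [0.041, 0.999, -0.007], [-0.007, -0.007, -1.0]]
```

View pics/t6.png

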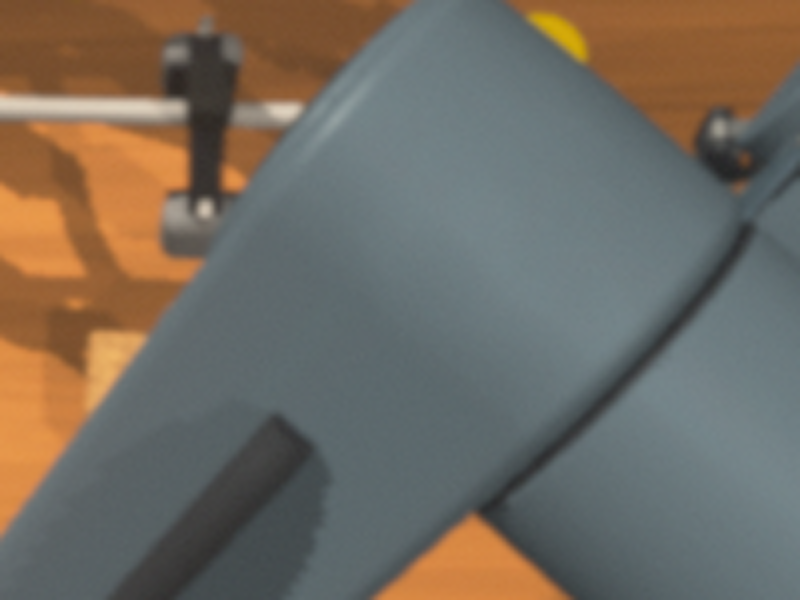

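Ear 2 hangs at crop (208,110). Block 1's corner now shows at (90,332), so it has been knocked. I'm moving out of the way to measure it again.

Emit:
step_arm(
  commands=[0.03, 0.018, -0.02, 0, 0, 0, 0.06, 0.036, -0.02, 0, 0, 0, 0.09, 0.053, -0.02, 0, 0, 0, 0.12, 0.07, -0.02, 0, 0, 0, 0.15, 0.088, -0.02, 0, 0, 0, 0.169, 0.099, -0.02, 0, 0, 0, 0.169, 0.099, -0.02, 0, 0, 0, 0.169, 0.099, -0.02, 0, 0, 0, 0.169, 0.099, -0.02, 0, 0, 0, 0.169, 0.099, -0.02, 0, 0, 0],
  jaw=80,
)

```text
t: 25.45
tcp_pos: [0.4194, -0.2991, 0.2169]
tool_rot: [0.02, 1.0, -0.0, 0.0]
force: [-0.0, -1.1, -0.7]
finger_gap: 0.803
gripper_force: 0.0
```

```bash
python3 st.py
python3 - <<'E'
from h import *
s=manip.snapshot("top");w=manip.snapshot("side")
a=cv2.resize(s["pixels"][150:260,250:350],None,fx=4,fy=4,interpolation=cv2.INTER_CUBIC)
b=cv2.resize(w["pixels"][200:420,230:500],None,fx=1.45,fy=2,interpolation=cv2.INTER_CUBIC)
cv2.imwrite("pics/m7.png",np.hstack([a,b]))
E
```

```text
25.55 [ 0.4191 -0.2988  0.217 ] [0.4 0.2 0.1] 0.7985358585654128 [[-0.999, 0.041, 0.0], [0.041, 0.999, -0.0], [-0.0, -0.0, -1.0]]
```

View pics/m7.png

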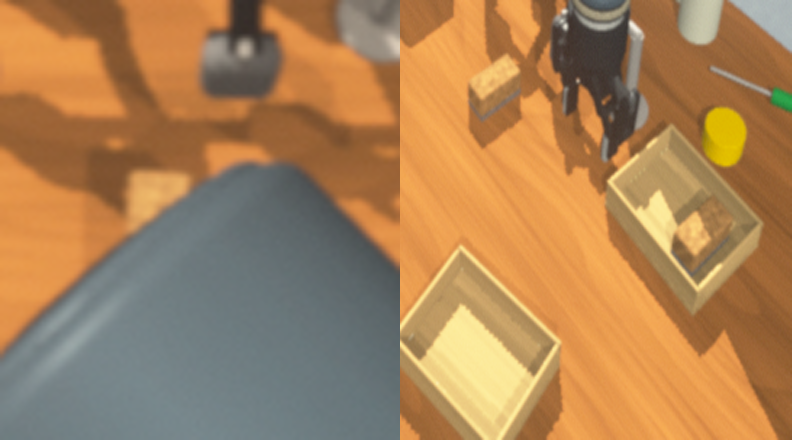

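Block 2 lies flat in the chosen tray at (705,235). Block 1 is now at (495,88) in the side part. Next, its pose from the visible corners.

Run:
```python
from h import *
s=manip.snapshot("top");w=manip.snapshot("side")
f=lambda x,y:(230+(x+.5)/1.45-.5,200+(y+.5)/2-.5)
for c in((68,95),(107,57),(121,72),(82,112)): print("side",onz(w,*f(c[0],c[1]),.042))
for c in((128,170),(190,173),(126,225)): print("top",onz(s,250+(c[0]+.5)/4-.5,150+(c[1]+.5)/4-.5,.042))
# model fit: segment cork colour in the side view
hsv=cv2.cvtColor(w["pixels"],cv2.COLOR_BGR2HSV)
cv2.imwrite("pics/m8.png",cv2.resize(w["pixels"][220:265,265:325],None,fx=12,fy=12,interpolation=cv2.INTER_CUBIC))
```

```text
side [ 0.4306 -0.0135  0.042 ]
side [ 0.5281 -0.0048  0.042 ]
side [ 0.529  -0.0422  0.042 ]
side [ 0.4308 -0.0521  0.042 ]
top [0.5347 0.0073 0.042 ]
top [ 0.5319 -0.0371  0.042 ]
top [0.4948 0.0092 0.042 ]
```

View pics/m8.png

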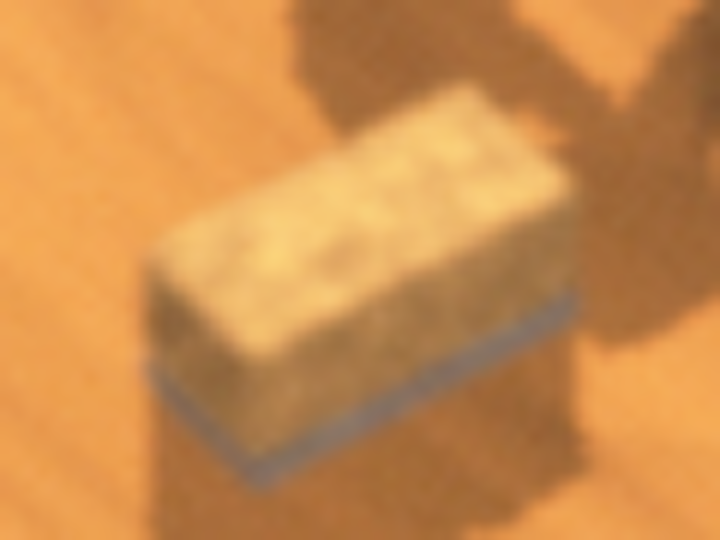

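The enlarged block shows top corners at (152,252), (468,85), (572,182) and (252,355).

Run:
```python
from h import *
w=manip.snapshot("side")
p=np.array([onz(w,265+(x+.5)/12-.5,220+(y+.5)/12-.5,.042) for x,y in((152,252),(468,85),(572,182),(252,355))])
print(p,p.mean(0));
for i in range(4):
    d=p[(i+1)%4]-p[i];print(np.linalg.norm(d).round(4),np.degrees(np.arctan2(d[1],d[0])).round(1))
```

```text
[[ 0.4464  0.0045  0.042 ]
 [ 0.5319  0.      0.042 ]
 [ 0.5293 -0.0375  0.042 ]
 [ 0.4436 -0.033   0.042 ]] [ 0.4878 -0.0165  0.042 ]
0.0856 -3.0
0.0376 -94.0
0.0858 177.0
0.0376 85.7
```

Emit:
step_arm(
  commands=[-0.008, 0.04, 0, 0, 0, 0, -0.016, 0.08, 0, 0, 0, 0, -0.024, 0.12, 0, 0, 0, 0, -0.032, 0.16, 0, 0, 0, 0, -0.04, 0.2, 0, 0, 0, 0, -0.048, 0.24, 0, 0, 0, 0.9, -0.055, 0.275, 0, 0, 0, 0.9, -0.057, 0.2868, 0, 0, 0, 0.9, -0.057, 0.2868, 0, 0, 0, 0.9, -0.057, 0.2868, 0, 0, 0, 0.9],
)

```text
t: 26.8
tcp_pos: [0.4872, -0.0148, 0.2173]
tool_rot: [0.028, 1.0, -0.0, 0.0]
force: [-1.3, -0.2, -0.7]
finger_gap: 0.796
gripper_force: 0.0
```

```bash
python3 st.py
python3 - <<'E'
from h import *
w=manip.snapshot("side")
hsv=cv2.cvtColor(w["pixels"],cv2.COLOR_BGR2HSV)
a=w["pixels"][225:262,268:322].astype(int)
print(w["pixels"][237,270:320:3].tolist())
cv2.imwrite("pics/x.png",w["pixels"])
E
```

```text
26.9 [ 0.4871 -0.0154  0.2173] [ 0.3 -0.3 -0. ] 0.7986771089819362 [[-0.998, 0.058, -0.0], [0.058, 0.998, -0.0], [0.0, -0.0, -1.0]]
[[78, 155, 235], [74, 152, 232], [78, 156, 233], [79, 155, 233], [88, 162, 231], [103, 177, 234], [110, 187, 241], [109, 187, 240], [111, 188, 240], [109, 185, 238], [105, 178, 234], [102, 176, 232], [108, 185, 239], [86, 148, 205], [61, 108, 152], [50, 95, 147], [51, 96, 148]]
```

Descending 0.205, then grip and lift 0.12.

Emit:
step_arm(
  commands=[0, 0.001, 0.035, 0, 0, 0, 0, 0.001, 0.07, 0, 0, 0, 0, 0.001, 0.105, 0, 0, 0, 0, 0.001, 0.135, 0, 0, 0, 0, 0.001, 0.16, 0, 0, 0, 0, 0.001, 0.18, 0, 0, 0, 0, 0.001, 0.195, 0, 0, 0, 0, 0.001, 0.205, 0, 0, 0, 0, 0.001, 0.205, 0, 0, 0, 0, 0.001, 0.205, 0, 0, 0],
)

```text
t: 27.95
tcp_pos: [0.4875, -0.0137, 0.0125]
tool_rot: [0.029, 1.0, -0.0, 0.0]
force: [0.4, 0.6, 1.2]
finger_gap: 0.797
gripper_force: 0.0
```

Emit:
step_arm(
  commands=[0, 0, 0, 0, 0, 0, 0, 0, 0, 0, 0, 0, 0, 0, 0, 0, 0, 0, 0, 0, 0, 0, 0, 0, 0, 0, 0, 0, 0, 0, 0, 0, 0, 0, 0, 0, 0, 0, -0.02, 0, 0, 0, 0, 0, -0.05, 0, 0, 0, 0, 0, -0.09, 0, 0, 0, 0, 0, -0.12, 0, 0, 0],
  jaw=0,
)

```text
t: 28.95
tcp_pos: [0.4873, -0.013, 0.1341]
tool_rot: [0.028, 1.0, -0.0, 0.0]
force: [0.7, 0.4, -2.0]
finger_gap: 0.509
gripper_force: 41.4
```

Emit:
step_arm(
  commands=[-0.008, -0.04, 0, 0, 0, 0, -0.016, -0.08, 0, 0, 0, 0, -0.024, -0.12, 0, 0, 0, 0, -0.033, -0.16, 0, 0, 0, 0, -0.042, -0.198, 0, 0, 0, -0.5, -0.065, -0.23, 0, 0, 0, -0.9, -0.09, -0.265, 0, 0, 0, -0.9, -0.112, -0.295, 0, 0, 0, -0.9, -0.1175, -0.3025, 0, 0, 0, -0.9, -0.1175, -0.3025, 0, 0, 0, -0.9],
)

```text
t: 29.95
tcp_pos: [0.5875, -0.3228, 0.1318]
tool_rot: [0.021, 1.0, 0.0, -0.0]
force: [-0.2, 0.7, -1.9]
finger_gap: 0.506
gripper_force: 41.4
```

```bash
python3 st.py
```

```text
30.05 [ 0.586  -0.32    0.1315] [ 0.   0.3 -0.8] 0.5112571226956312 [[-0.999, 0.041, -0.003], [0.041, 0.999, 0.002], [0.003, 0.002, -1.0]]
```

Lowering to about 0.019.

Emit:
step_arm(
  commands=[0, -0.001, 0.025, 0, 0, 0, 0, -0.001, 0.05, 0, 0, 0, 0, -0.001, 0.075, 0, 0, 0, 0, -0.001, 0.093, 0, 0, 0, 0, -0.001, 0.104, 0, 0, 0, 0, -0.001, 0.109, 0, 0, 0, 0, -0.001, 0.112, 0, 0, 0, 0, -0.001, 0.113, 0, 0, 0, 0, -0.001, 0.113, 0, 0, 0, 0, -0.001, 0.113, 0, 0, 0],
)

```text
t: 31.05
tcp_pos: [0.5877, -0.3231, 0.0202]
tool_rot: [0.021, 1.0, -0.0, 0.001]
force: [-0.3, -0.5, -0.3]
finger_gap: 0.51
gripper_force: 41.4
```

Emit:
step_arm(
  commands=[0, 0, 0, 0, 0, 0, 0, 0, 0, 0, 0, 0, 0, 0, 0, 0, 0, 0, 0, 0, 0, 0, 0, 0, 0, 0, -0.01, 0, 0, 0, 0, 0, -0.04, 0, 0, 0, 0, 0, -0.08, 0, 0, 0, 0, 0, -0.12, 0, 0, 0, 0, 0, -0.16, 0, 0, 0, 0, 0, -0.2, 0, 0, 0],
  jaw=62,
)

```text
t: 32.05
tcp_pos: [0.5871, -0.3226, 0.2218]
tool_rot: [0.021, 1.0, -0.0, 0.0]
force: [0.6, 0.2, -0.5]
finger_gap: 0.621
gripper_force: 0.0
```

Emit:
step_arm(
  commands=[0.01, 0.03, -0.03, 0, 0, 0, 0.02, 0.065, -0.03, 0, 0, 0, 0.03, 0.11, -0.03, 0, 0, 0, 0.04, 0.155, -0.03, 0, 0, 0, 0.05, 0.2, -0.03, 0, 0, 0, 0.06, 0.245, -0.03, 0, 0, 0, 0.07, 0.29, -0.03, 0, 0, -1, 0.08, 0.335, -0.03, 0, 0, -2.5, 0.09, 0.38, -0.03, 0, 0, -2.5, 0.1, 0.42, -0.03, 0, 0, -2.5],
)

```text
t: 33.05
tcp_pos: [0.504, 0.103, 0.2502]
tool_rot: [-0.001, 1.0, 0.0, 0.001]
force: [-0.2, -0.0, 0.1]
finger_gap: 0.617
gripper_force: 0.0
```

Emit:
step_arm(
  commands=[0.008, 0.04, 0, 0, 0, 0, 0.016, 0.08, 0, 0, 0, 0, 0.024, 0.12, 0, 0, 0, 0, 0.03, 0.16, 0, 0, 0, 0, 0.036, 0.2, 0, 0, 0, 0, 0.04, 0.235, 0, 0, 0, 0, 0.04, 0.252, 0, 0, 0, 0, 0.04, 0.252, 0, 0, 0, 0, 0.04, 0.252, 0, 0, 0, 0, 0.04, 0.252, 0, 0, 0, 0],
)

```text
t: 34.05
tcp_pos: [0.4642, 0.3515, 0.2494]
tool_rot: [-0.001, 1.0, -0.0, -0.0]
force: [-0.2, -0.4, 1.0]
finger_gap: 0.619
gripper_force: 0.0
```

```bash
python3 st.py;  python3 - <<'E'
from h import *
s=manip.snapshot("top");w=manip.snapshot("side")
a=cv2.resize(s["pixels"][110:230,110:260],None,fx=2.6,fy=2.6,interpolation=cv2.INTER_CUBIC)
b=cv2.resize(s["pixels"][110:230,310:460],None,fx=2.6,fy=2.4,interpolation=cv2.INTER_CUBIC)
c=cv2.resize(w["pixels"][90:330,190:500],(390,288),interpolation=cv2.INTER_CUBIC)
a=cv2.resize(a,(400,312));b=cv2.resize(b,(390,288))
L=np.vstack([a,np.zeros((264,400,3),np.uint8)]);L[312:576,:]=cv2.resize(w["pixels"][100:200,190:340],(400,264),interpolation=cv2.INTER_CUBIC)
cv2.imwrite("pics/m9.png",np.hstack([L,np.vstack([b,c])]))
E
```

```text
34.15 [0.4644 0.3515 0.2494] [0.1 0.1 0.4] 0.6228262276487383 [[-1.0, -0.001, -0.0], [-0.001, 1.0, -0.001], [0.0, -0.001, -1.0]]
```

View pics/m9.png

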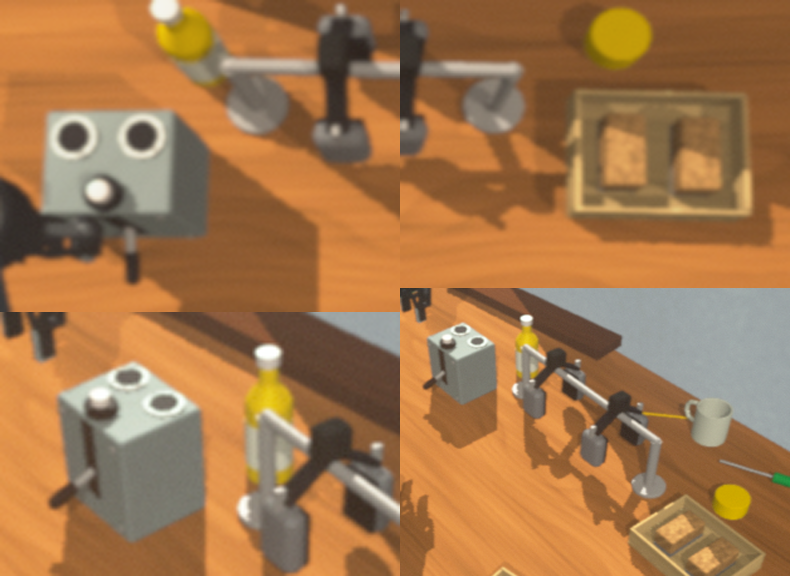

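Both blocks are flat in the tray, the two ears hang on the rail, and the lever is down with its handle at crop (131,268). I'll get the handle's position.

Run:
```python
from h import *
s=manip.snapshot("top");w=manip.snapshot("side")
for c in((130,256),(131.5,268),(133,282)):
    print(onz(s,110+c[0]/2.667,110+c[1]/2.6,.053))
for c in((55,500),(68,490),(82,478)): print("side",onz(w,190+c[0]/2.667,100+(c[1]-312)/2.64,.053))
```

```text
[0.4905 0.3561 0.053 ]
[0.4773 0.354  0.053 ]
[0.4619 0.3518 0.053 ]
side [0.4684 0.3489 0.053 ]
side [0.4897 0.3549 0.053 ]
side [0.5144 0.3635 0.053 ]
```

Emit:
step_arm(
  commands=[-0.001, 0.002, 0.035, 0, 0, 0, -0.001, 0.002, 0.07, 0, 0, 0, -0.001, 0.002, 0.105, 0, 0, 0, -0.001, 0.002, 0.14, 0, 0, 0, -0.001, 0.002, 0.17, 0, 0, 0, -0.001, 0.002, 0.195, 0, 0, 0, -0.001, 0.002, 0.21, 0, 0, 0, -0.001, 0.002, 0.219, 0, 0, 0, -0.001, 0.002, 0.219, 0, 0, 0, -0.001, 0.002, 0.219, 0, 0, 0],
)

```text
t: 35.35
tcp_pos: [0.4658, 0.3552, 0.0311]
tool_rot: [-0.001, 1.0, 0.0, 0.001]
force: [0.2, -0.4, 0.6]
finger_gap: 0.62
gripper_force: 0.0
```

Emit:
step_arm(
  commands=[0, 0, 0, 0, 0, 0, 0, 0, 0, 0, 0, 0, 0, 0, 0, 0, 0, 0, 0, 0, 0, 0, 0, 0, 0, 0, 0, 0, 0, 0, 0, 0, 0, 0, 0, 0, 0, 0, 0, 0, 0, 0, 0, 0, 0, 0, 0, 0, 0, 0, 0, 0, 0, 0, 0, 0, 0, 0, 0, 0],
  jaw=0,
  grip_force=20,
)

```text
t: 36.35
tcp_pos: [0.4655, 0.3534, 0.0314]
tool_rot: [-0.002, 1.0, -0.001, 0.0]
force: [0.3, -6.6, 4.2]
finger_gap: 0.174
gripper_force: 19.4
```

Emit:
step_arm(
  commands=[0.002, -0.002, -0.008, 0, 0, 0, 0.004, -0.002, -0.017, 0, 0, 0, 0.0055, -0.002, -0.026, 0, 0, 0, 0.006, -0.002, -0.035, 0, 0, 0, 0.0055, -0.002, -0.044, 0, 0, 0, 0.0045, -0.002, -0.053, 0, 0, 0, 0.002, -0.002, -0.063, 0, 0, 0, -0.0005, -0.002, -0.071, 0, 0, 0, -0.002, -0.002, -0.076, 0, 0, 0, -0.002, -0.002, -0.076, 0, 0, 0],
)

```text
t: 37.35
tcp_pos: [0.4673, 0.3531, 0.1068]
tool_rot: [-0.001, 1.0, 0.0, 0.0]
force: [-1.3, 3.0, -2.0]
finger_gap: 0.172
gripper_force: 20.7
```

Emit:
step_arm(
  commands=[0, 0, 0, 0, 0, 0, 0, 0, 0, 0, 0, 0, 0, 0, 0, 0, 0, 0, 0, 0, 0, 0, 0, 0, 0, 0, 0, 0, 0, 0, 0, 0, -0.03, 0, 0, 0, 0, 0, -0.07, 0, 0, 0, 0, 0, -0.1, 0, 0, 0, 0.03, 0, -0.12, 0, 0, 0, 0.05, 0, -0.12, 0, 0, 0],
  jaw=60,
)

```text
t: 38.35
tcp_pos: [0.4177, 0.3535, 0.2295]
tool_rot: [-0.001, 1.0, 0.002, 0.003]
force: [-0.2, 0.5, -0.8]
finger_gap: 0.6
gripper_force: 0.0
```

```bash
python3 st.py;  python3 - <<'E'
from h import *
w=manip.snapshot("side")
cv2.imwrite("pics/m10.png",cv2.resize(w["pixels"][90:340,180:500],None,fx=2.3,fy=2.3,interpolation=cv2.INTER_CUBIC))
E
```

```text
38.45 [0.4144 0.3525 0.227 ] [-0.6 -0.4  0.2] 0.603744036205612 [[-1.0, -0.004, -0.001], [-0.004, 1.0, -0.001], [0.001, -0.001, -1.0]]
```

View pics/m10.png

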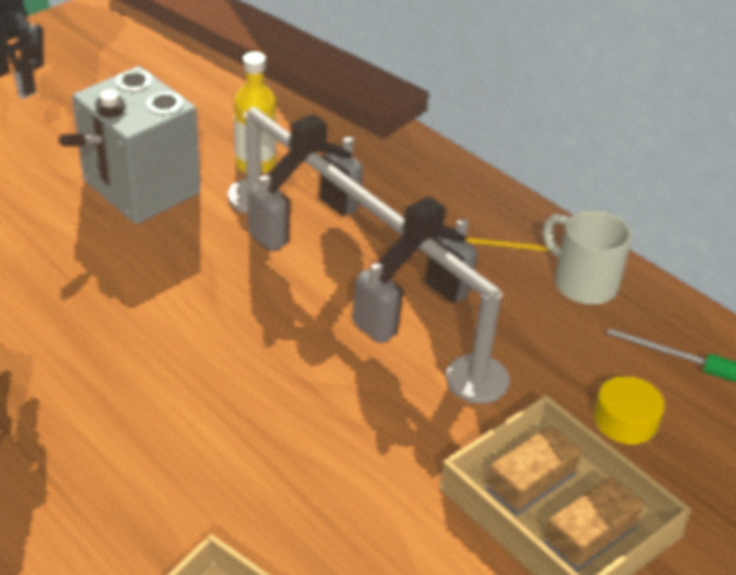

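The lever is up at crop (70,140), both ears are on the rail and both blocks are in the tray. I'll compare the lever region with the first picture, then hand in.

Run:
```python
from h import *
w=manip.snapshot("side");a=cv2.imread("pics/side0.png");dn=cv2.imread("pics/s1.png")
r=np.s_[140:175,200:232]
d=cv2.absdiff(w["pixels"],a)[r].mean();print("lever diff",d, "dropped", cv2.absdiff(cv2.resize(dn,(220,200),interpolation=cv2.INTER_AREA)[50:85,20:52],a[r]).mean())
if d<6: print(manip.sign_off())
```

```text
lever diff 2.676190476190476 dropped 13.695238095238095
the job is handed in; nothing more can be done
None
```

I cut the power with the test button, hung both ear defenders (two were present) on the rail, put both blocks flat in the rightmost tray and lifted the lever back up; the job is handed in at about 38 s, with no verdict returned.

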